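Shut and bolt the transit case

TASK

The deed is packed, so shut the grey transit case and bolt it: push the raised lid all the way down, push the bolt's ball knob along its slot to the end so that the bolt runs through the loop on the case's front, then push the knob over sideways, down into the notch at the end of the slot as far as it goes, so that the bolt cannot slide back. Only push with the fingertips: do not raise the lid further, do not lift or shift the case, and leave the things around it where they stand.

Things in the scene. Friction and masses are not known exactly. Their poses are not given: they have to be found in the camera images.
- case: Dark grey plywood transit case with steel corners, loose, about 3.5 kg; 175 mm deep (its x), 250 mm wide (its y), rim 74 mm up. Origin: middle of the underside, on the table. x runs from the front wall (with the bolt's loop) to the hinged back; the front looks to the robot's right, so the -y end is far from the robot. A drop handle hangs on the +y end wall; a folded deed lies inside, fixed.
- lid_hinge (a point): Middle of the lid's hinge line, which runs along the case's y at the top of the back wall: x 87.5, y 0, z 74 mm in the case's frame. The lid lies over it like the case's outline, 250 x 175 mm, 12 mm thick; shut, its top is 86.5 mm above the table.
- lid_edge (a point): Middle of the lid's free front edge, on its top face, 175 mm from the hinge line; shut, at x -87.5, y 0, z 86.5 mm in the case's frame. The lid's top is bare from y -62 to -125 mm (far end); on the near half lies a flat label frame (y 20 to 104 mm, 3 mm high).
- case_lid (a joint): Lid angle, rad: 0 shut, grows as the lid rises (up to 1.25). A stiff friction hinge keeps it where it is left; 1 to 8 N near the free edge pushes it down.
- barrel (a point): Point on the bolt's axis in the middle of its steel barrel, on the lid: x -26.5, y -35, z 100.5 mm in the case's frame with the lid shut. The axis runs along x, 14 mm above the lid's top. Barrel 107 mm long and 22 to 25 mm across, its highest point 27 mm above the lid's top; base plate 116 x 46 mm.
- bolt (a joint): Travel of the rod, m, towards the case's -x: 0 drawn back, 0.046 at the end stop; friction 2 N, no spring. The knob's stem runs in an L-shaped slot: along the top of the barrel, then at the front end a notch, 11 mm wide, down the barrel's side towards -y. It enters the notch only within about 1.5 mm of travel 0.0455, so push to the stop. Rod 14 mm thick; home, it stands 25 mm past the loop.
- knob (a joint): Turn of the knob about the rod, rad: 0 upright, 1.31 (75 degrees) lying over to the case's -y, fully down in the notch. Light friction (1 N at the ball), no spring. In the straight part of the slot it has only about 0.15 rad of play.
- ball (a point): Centre of the knob's metal ball, 18 mm in diameter, on an 8 mm stem, 32 mm from the rod's axis. With the lid shut and the knob upright it is 46 mm above the lid's top at y -35 mm of the case, at x -3 mm with the bolt drawn back, -49 mm with it home. Turned right down it is 31 mm further to -y and 8 mm above the rod's axis.
- keeper (a point): Middle of the opening of the round-bar steel loop on the case's front wall that the rod runs through, at x -97, y -35, z 100.5 mm in the case's frame. The loop is 34 mm wide and rises to 117.5 mm above the table.
- loupe: Black standing loupe, 40 mm wide, 28 mm high, loose, to be left alone. Origin: middle of its underside.
- bulldog_clip_0: Black spring clip with wire loops, 26 x 32 x 48 mm high, loose, to be left alone. Origin: middle of its underside.
- label_pad: Cream pad of labels, 50 x 76 x 14 mm, loose, to be left alone. Origin: middle of its underside.
- thread: Bobbin of linen thread, 33 mm wide, 42 mm high, loose, to be left alone. Origin: middle of its underside.
- tape_roll: Roll of cotton tape lying flat, 57 mm wide, 13 mm high, loose, to be left alone. Origin: middle of its underside.

How it is judged:
By the outcome, as a careful person would: the job done as asked, in the order asked, and still so for the second after the job is handed in, with the robot touching nothing.
It also fails if it takes over 51 s, if anything falls off the work surface, if the arm or the gripper's body presses on something with over 40 N, if the wrist force passes 120 N, or if a joint passes its speed limit or range.

ROBOT

A 6-joint arm with a two-finger parallel gripper is mounted at the origin on the work surface; the furniture and walls round the work are solid. World frame = base frame: x ahead of the robot, y to its left, z up, the work surface at z = 0. Lengths are in m, angles in rad, forces in N, time in s.
With the tool pointing down it reaches from about 0.225 to 0.875 m from the base axis. Payload 3.4 kg.
Tool frame: the origin (TCP) lies at the very end of the fingers, on their centre line; the grasp point (between the pads) lies 19 mm behind it (grasp_offset is the distance from the TCP to the grasp point, in m); y points along the fingers, z is the direction in which the jaws open and shut, and the axes are right-handed (so a half turn about y gives the same grasp; the last joint's range is limited). The gripper opens to 85 mm and grips with 20 to 120 N. Pads are 22 mm wide; open, the fingers measure 114 mm over their backs; the gripper's body (76 mm by 85 mm) begins 54 mm behind the grasp point. The pads swing forward as they close: fully open they stand 13 mm farther back than shut.
Start: joints at [1.006, 0.276, 1.505, -0, 1.361, -0.121], TCP at [0.247, 0.519, 0.231] pointing down, gripper open.
Joint ranges: [-2.89, 2.89], [-0.75, 2.08], [0.22, 2.7], [-1.18, 4.32], [0.11, 2.71], [-2.7, 2.7]. Speed limits (rad/s): [2.57, 2.57, 3.14, 3.14, 3.14, 3.14].

INTERFACE

Orientations are given as a unit quaternion [w, x, y, z].
In Python, from rig import get_state, get_image, sign_off, grasp_offset gives the robot as it stands.
- The arm moves only by the shell command python3 -m jog 'ROWS' [FORCE]. ROWS is JSON, one flat list of numbers, 7 for each row, row after row: the closure in counts, from 0 (fully open) to 255 (shut), then the shift along the tool's x, y, z in cm, then the turn, a rotation vector about the tool's x, y, z in units of 8 degrees (1.0 is 8 degrees). In form: [jaw, tx, ty, tz, rx, ry, rz, jaw, tx, ty, tz, rx, ry, rz, ...]. A call has 1 to 12 rows; each row is the pose to reach, as a shift and turn from the pose commanded when the call began, along the tool's axes at that moment; what a row does not reach only later rows make up. A row lasts 1/8 s, in which the tool goes at most 62.5 mm and 10.7 degrees, less where a joint would pass 70% of its speed; a pose out of reach is approached as far as the arm can. A call with a gripper value outside its range is refused whole. The fingers move at their own pace and stop on an object; FORCE is the grip in N (left out, the last holds). Time passes only in rows, so rows that repeat a pose let the fingers close. It gives the time, the measured TCP pose, the force and the opening at its end, in the units of the state.
- get_state(): the state, without advancing time (a new reading comes with each control period).
- get_image(name): name is "scene" or "top" or "wrist"; returns a dict with "color" (420x560x3 uint8, blue, green, red), "mtx" (3x3 intrinsics, pixels), "R" (3x3) and "t" (3): a world point X has camera coordinates R X + t; the wrist camera has in their place "tool_from_camera" (4x4, takes a point from camera to tool coordinates, whose origin is the TCP and whose axes are the tool frame's). Camera axes: x right, y down, z forward; pixel columns grow to the right and rows downward; lengths in m; the calibration is good to about 2 mm. A picture is of the moment at which its call begins: read the wrist's pose just before it. There is no depth.
- sign_off(): hands the job in, once; it reports no verdict.
The state is a dict: "clock": time; "qpos": joint angles; "qd": joint speeds; "effort": joint torques, N m; "position": TCP position; "ee_rot": TCP orientation; "contact_force": force on the tool from outside, world axes, zero at the start; "moment": the same for the moment, N m; "width": finger opening in m.
Only numpy, scipy, OpenCV 4.12 (cv2) and the standard library are available. Lean on these libraries where they do the work, as an engineer would, in place of code of your own. Each camera call takes 0.05 s, during which the arm holds its last target.

## Working session

There is one attempt and no reset: what is moved stays moved. The work goes in short steps, Python scripts to look and compute and a shell command to move; the robot and the scene stay as the last step left them, time stands still between calls to the robot, and variables do not carry over. Pictures are saved under pics/ and viewed, and the job is handed in when it is done.

```bash
mkdir -p pics; ls
python3 - <<'E'
from rig import *
import cv2
s=get_state();print(s)
for n in("scene","top","wrist"):
    i=get_image(n);cv2.imwrite(f"pics/{n}0.png",i["color"]);print(n,{k:v for k,v in i.items() if k!="color"})
print(grasp_offset)
E
```

```text
pics
{'clock': 0.0, 'qpos': array([ 1.00600240e+00,  2.76627972e-01,  1.50614405e+00, -8.90616360e-06,
        1.36072392e+00, -1.20967651e-01]), 'qd': array([-0.0006357 ,  0.00034736, -0.00083798,  0.0019679 , -0.00127596,
        0.00034647]), 'effort': array([ 1.06446296e-03, -4.16777194e+01, -2.45805699e+01,  1.70205267e-04,
        1.09512595e-02,  1.90504956e-06]), 'position': array([0.24660362, 0.51883589, 0.23041658]), 'ee_rot': array([-0.68913228,  0.69040183, -0.15585417,  0.1554075 ]), 'contact_force': array([-0.20603097,  0.10537358,  0.55557352]), 'moment': array([-0.05735212, -0.01110885, -0.01550077]), 'width': 0.08558206412330584}
scene {'mtx': array([[423.4759271 ,   0.        , 282.93820843],
       [  0.        , 423.4759271 , 211.69762125],
       [  0.        ,   0.        ,   1.        ]]), 'R': array([[-0.63314177,  0.77403075,  0.00280981],
       [ 0.30778702,  0.2550911 , -0.91662189],
       [-0.71021029, -0.57948678, -0.39974545]]), 't': array([ 0.22077447, -0.04112467,  1.54464173])}
top {'mtx': array([[433.78754389,   0.        , 278.46113902],
       [  0.        , 433.78754389, 207.66809501],
       [  0.        ,   0.        ,   1.        ]]), 'R': array([[-0.02615651, -0.99961578,  0.00917249],
       [-0.98849933,  0.02449631, -0.14922806],
       [ 0.14894603, -0.01297029, -0.98876026]]), 't': array([0.05012235, 0.43707957, 1.14901812])}
wrist {'mtx': array([[364.30032862,   0.        , 275.43511642],
       [  0.        , 364.30032862, 212.51708044],
       [  0.        ,   0.        ,   1.        ]]), 'tool_from_camera': array([[ 1.17102663e-03,  9.62060450e-01,  2.72833866e-01,
        -6.93537208e-02],
       [-4.62470859e-04, -2.72833503e-01,  9.62061155e-01,
        -1.42772348e-01],
       [ 9.99999207e-01, -1.25277694e-03,  1.25429626e-04,
         2.69495363e-04],
       [ 0.00000000e+00,  0.00000000e+00,  0.00000000e+00,
         1.00000000e+00]])}
0.0187
```

View pics/scene0.png

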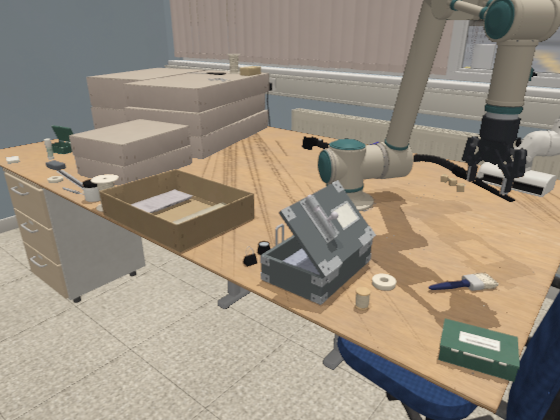

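View pics/top0.png

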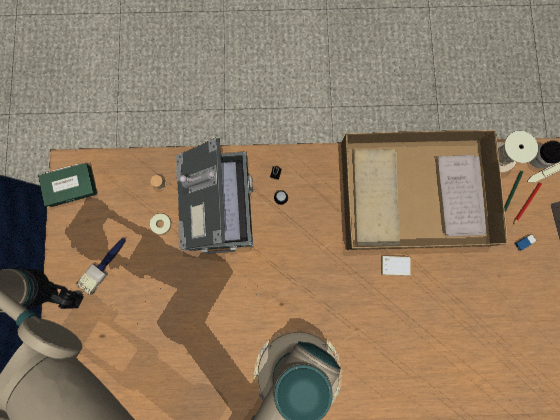

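View pics/wrist0.png

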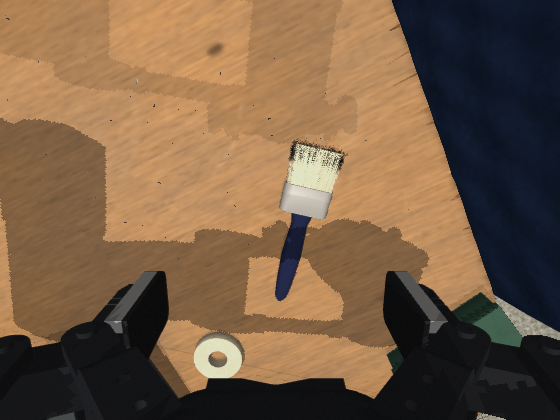

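Run:
```python
import cv2
a=cv2.imread("pics/top0.png")[125:265,140:300];cv2.imwrite("pics/t1.png",cv2.resize(a,None,fx=4.3,fy=4.3,interpolation=cv2.INTER_CUBIC)[:600])
a=cv2.imread("pics/scene0.png")[175:320,235:405];cv2.imwrite("pics/s1.png",cv2.resize(a,None,fx=4,fy=4,interpolation=cv2.INTER_CUBIC))
```

```text
(no output)
```

View pics/t1.png

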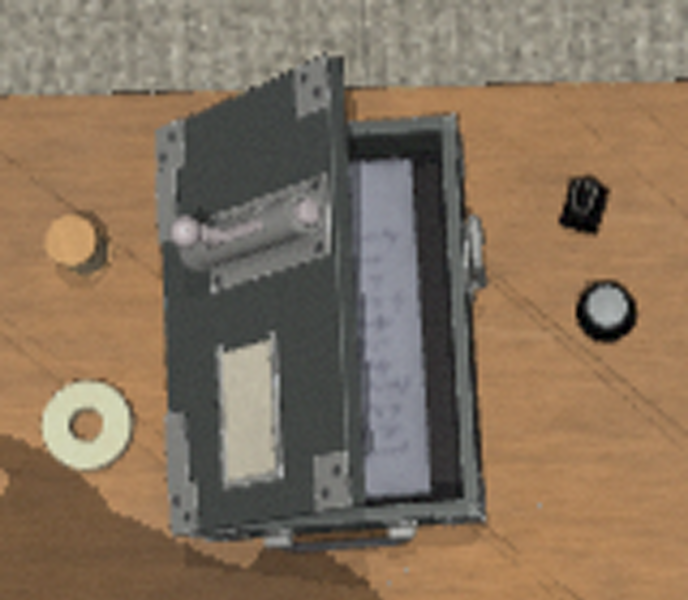

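View pics/s1.png

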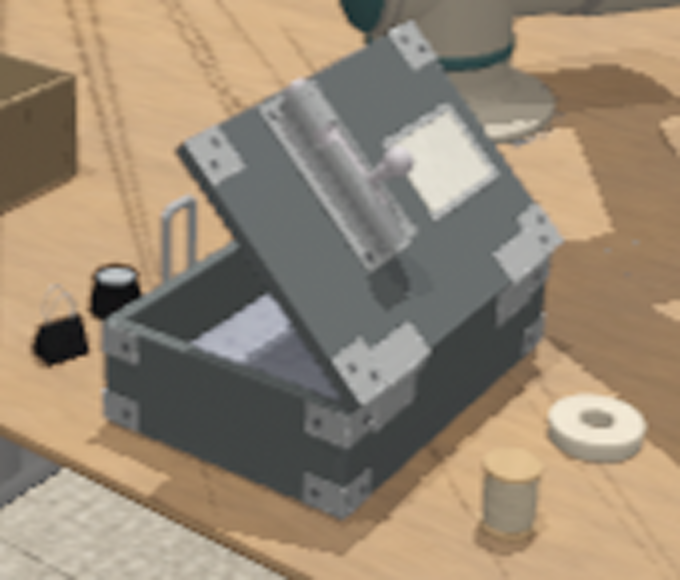

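```bash
cat > h.py <<'E'
import numpy as np,cv2
from scipy.optimize import least_squares
from scipy.spatial.transform import Rotation as Rn
from rig import *
def proj(c,X):
    p=c["R"]@X+c["t"]; q=c["mtx"]@p; return q[:2]/q[2]
def c2w(P,p): # case->world, P=(x,y,yaw)
    c,s=np.cos(P[2]),np.sin(P[2]); return np.array([P[0]+c*p[0]-s*p[1],P[1]+s*p[0]+c*p[1],p[2]])
def lid(p,a): # point given with lid shut, case frame, rotate about hinge
    h=np.array([.0875,0,.074]); d=np.array(p)-h
    # raise: -x direction goes to +z
    c,s=np.cos(a),np.sin(a)
    return h+np.array([c*d[0]+s*d[2],d[1],-s*d[0]+c*d[2]])
E
python3 - <<'E'
from h import *
T=get_image("top");S=get_image("scene")
t=lambda u,v:(140+u/4.3,125+v/4.3); s=lambda u,v:(235+u/4,175+v/4)
m=lambda *a:np.array(a)/1000
obs=[("T",0,m(-87.5,-125,74),t(457,116)),("T",0,m(-87.5,125,74),t(483,518)),
("S",0,m(-87.5,-125,74),s(105,328)),("S",0,m(-87.5,-125,0),s(108,420)),("S",0,m(87.5,-125,0),s(345,517)),
("T",1,m(-87.5,-125,86.5),t(330,58)),("T",1,m(-87.5,125,86.5),t(346,508)),("T",1,m(87.5,-125,86.5),t(160,128)),("T",1,m(87.5,125,86.5),t(175,533)),
("S",1,m(-87.5,-125,86.5),s(178,150)),("S",1,m(-87.5,125,86.5),s(412,22)),("S",1,m(87.5,-125,86.5),s(362,405)),("S",1,m(87.5,125,86.5),s(562,240)),
("T",1,m(-3,-35,132.5),t(186,230)),("S",1,m(-3,-35,132.5),s(398,163)),("T",0,m(-97,-35,117.5),t(474,250))]
def res(P): return np.concatenate([proj(T if o[0]=="T" else S,c2w(P,lid(o[2],P[3]) if o[1] else o[2]))-o[3] for o in obs])
r=least_squares(res,[.5,.15,1.57,.8],loss="soft_l1");print(r.x);print(res(r.x).reshape(-1,2).round(1))
P=r.x;np.save("P.npy",P)
for n,p,l in(("lid_edge",m(-87.5,0,86.5),1),("bare far",m(-87.5,-95,86.5),1),("ball",m(-3,-35,132.5),1),("keeper",m(-97,-35,100.5),0),("hinge",m(87.5,0,74),0)):
    print(n,c2w(P,lid(p,P[3]) if l else p).round(4),c2w(P,p).round(4))
# objects on table
for n,px,z in(("thread",t(73,240),.042),("tape",t(87,425),.013),("loupe",t(607,308),.028),("clip",t(584,203),.03)):
    d=T["R"].T@np.linalg.solve(T["mtx"],[*px,1]);c=-T["R"].T@T["t"];print(n,(c+d*(z-c[2])/d[2]).round(3))
q=get_state()["ee_rot"];print(Rn.from_quat(np.roll(q,-1)).as_matrix().round(3))
E
```

```text
[0.45674553 0.20537103 1.60813658 0.7775607 ]
[[-0.3 -0. ]
 [-1.3 -0.2]
 [-0.7 -3.2]
 [-0.9 -0.2]
 [-1.   1.2]
 [ 0.7 -0.4]
 [ 1.7  0.1]
 [-0.8  0.4]
 [-1.5  0.7]
 [ 0.3 -2.6]
 [-0.9 -0.1]
 [-0.4 -0.8]
 [ 0.5 -0.5]
 [-1.3  1.4]
 [ 1.3  2.2]
 [ 0.2 -1.9]]
lid_edge [0.4578 0.177  0.2057] [0.46   0.1179 0.0865]
bare far [0.5527 0.1805 0.2057] [0.5549 0.1215 0.0865]
ball [0.4893 0.2707 0.1792] [0.4918 0.2037 0.1325]
keeper [0.4953 0.1097 0.1005] [0.4953 0.1097 0.1005]
hinge [0.4535 0.2928 0.074 ] [0.4535 0.2928 0.074 ]
thread [0.519 0.368 0.042]
tape [0.404 0.365 0.013]
loupe [0.469 0.031 0.028]
clip [0.538 0.044 0.03 ]
[[ 0.903 -0.     0.429]
 [-0.429 -0.001  0.903]
 [-0.    -1.    -0.001]]
```

```bash
cat >> h.py <<'E'
def rows(wps,yaw=None):
    """print tool shift (cm) and turn (8deg) for world tcp targets; tool down w/ tool z along yaw"""
    s=get_state();R=Rn.from_quat(np.roll(s["ee_rot"],-1)).as_matrix();p=s["position"]
    for w in wps:
        d=R.T@(np.array(w)-p)*100
        rv=np.zeros(3)
        if yaw is not None:
            z=np.array([np.cos(yaw),np.sin(yaw),0]);y=np.array([0,0,-1.]);x=np.cross(y,z)
            rv=Rn.from_matrix(R.T@np.c_[x,y,z]).as_rotvec(degrees=True)/8
        print(np.round(w,4),d.round(2),rv.round(2))
E
python3 - <<'E'
from h import *
P=np.load("P.npy")
rows([[.553,.2,.26]],P[2])
E
```

```text
[0.553 0.2   0.26 ] [ 41.36  -2.9  -15.67] [ 0.01 -3.45 -0.  ]
```

```bash
python3 -m jog '[255,0,-3,0,0,0,0, 255,10,-3,-4,0,-1,0, 255,20,-3,-8,0,-2,0, 255,30,-3,-12,0,-3,0, 255,41.4,-2.9,-15.7,0,-3.45,0, 255,41.4,-2.9,-15.7,0,-3.45,0, 255,41.4,-2.9,-15.7,0,-3.45,0, 255,41.4,-2.9,-15.7,0,-3.45,0, 255,41.4,-2.9,-15.7,0,-3.45,0, 255,41.4,-2.9,-15.7,0,-3.45,0, 255,41.4,-2.9,-15.7,0,-3.45,0, 255,41.4,-2.9,-15.7,0,-3.45,0]' 40
python3 - <<'E'
from h import *
P=np.load("P.npy")
s=get_state();print(s["qpos"].round(2),s["contact_force"])
for n in("scene","top","wrist"):
    i=get_image(n);cv2.imwrite(f"pics/{n}1.png",i["color"])
a=cv2.imread("pics/scene1.png")[120:320,205:405];cv2.imwrite("pics/s2.png",cv2.resize(a,None,fx=3,fy=3,interpolation=cv2.INTER_CUBIC))
L=[]
for a in(P[3],.6,.45,.3,.15,.05,0,-.02):
    L.append(c2w(P,lid(np.array([.0875-.150,-.093,.0865]),a)+np.array([.014,0,0])))
rows(L,P[2])
E
```

```text
clock: 1.75
position: [0.5524, 0.201, 0.2606]
ee_rot: [0.707, -0.707, -0.014, 0.014]
contact_force: [0.0, 0.0, -0.2]
width: 0.0004
[ 0.23  0.28  1.43  0.    1.44 -1.38] [ 0.02057084  0.0161904  -0.15247963]
[0.5496 0.2122 0.1881] [-0.28  7.25  1.17] [-0.    0.01  0.  ]
[0.5502 0.1936 0.169 ] [-0.29  9.16 -0.69] [-0.    0.01  0.  ]
[0.5507 0.1807 0.1505] [-0.29 11.01 -1.98] [-0.    0.01  0.  ]
[0.5511 0.1708 0.1303] [-0.29 13.03 -2.98] [-0.    0.01  0.  ]
[0.5514 0.1639 0.1088] [-0.29 15.18 -3.66] [-0.    0.01  0.  ]
[0.5515 0.1612 0.094 ] [-0.3  16.66 -3.94] [-0.    0.01  0.  ]
[0.5515 0.1604 0.0865] [-0.3  17.41 -4.02] [-0.    0.01  0.  ]
[0.5515 0.1602 0.0835] [-0.3  17.71 -4.04] [-0.    0.01  0.  ]
```

View pics/s2.png

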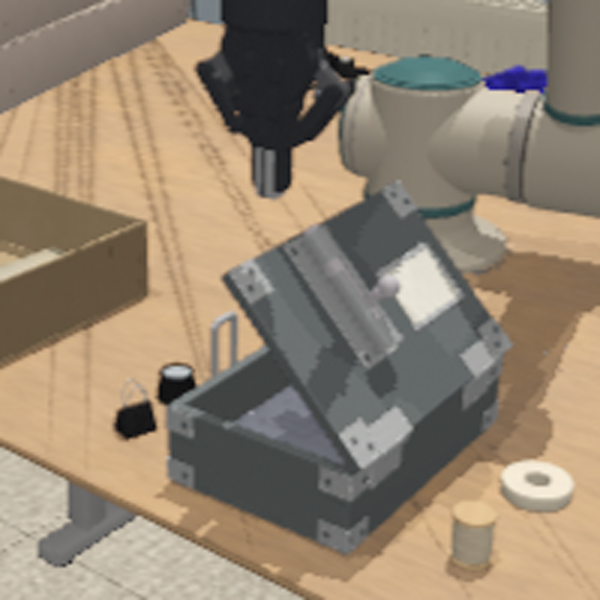

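View pics/wrist1.png

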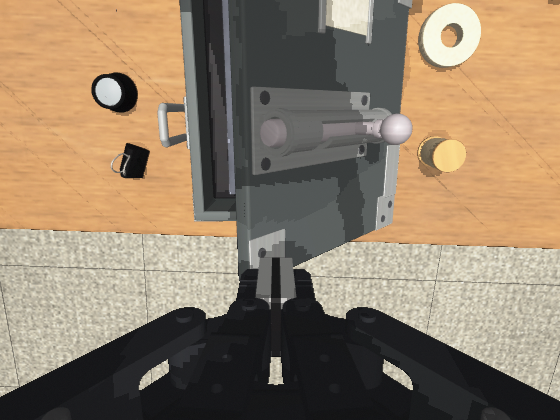

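```bash
python3 -m jog '[255,-0.3,5,1.2,0,0,0, 255,-0.3,7.2,1.2,0,0,0, 255,-0.3,8.2,0.3,0,0,0, 255,-0.3,9.2,-0.7,0,0,0, 255,-0.3,10.1,-1.4,0,0,0, 255,-0.3,11,-2,0,0,0, 255,-0.3,12,-2.5,0,0,0, 255,-0.3,13,-3,0,0,0]'
python3 - <<'E'
from h import *
P=np.load("P.npy")
i=get_image("scene");cv2.imwrite("pics/s3.png",cv2.resize(i["color"][120:320,205:405],None,fx=3,fy=3,interpolation=cv2.INTER_CUBIC))
L=[c2w(P,lid(np.array([.0875-.150,-.093,.0865]),a)+np.array([.014,0,0])) for a in(.15,.05,0,-.02)]
rows(L,P[2])
E
```

```text
clock: 2.9
position: [0.5523, 0.1688, 0.1301]
ee_rot: [-0.707, 0.707, 0.014, -0.013]
contact_force: [1.3, 0.9, 1.7]
width: -0.0
[0.5514 0.1639 0.1088] [ 0.01  1.97 -0.41] [ 0.01  0.   -0.01]
[0.5515 0.1612 0.094 ] [ 0.01  3.45 -0.69] [ 0.01  0.   -0.01]
[0.5515 0.1604 0.0865] [ 0.01  4.2  -0.77] [ 0.01  0.   -0.01]
[0.5515 0.1602 0.0835] [ 0.01  4.5  -0.79] [ 0.01  0.   -0.01]
```

View pics/s3.png

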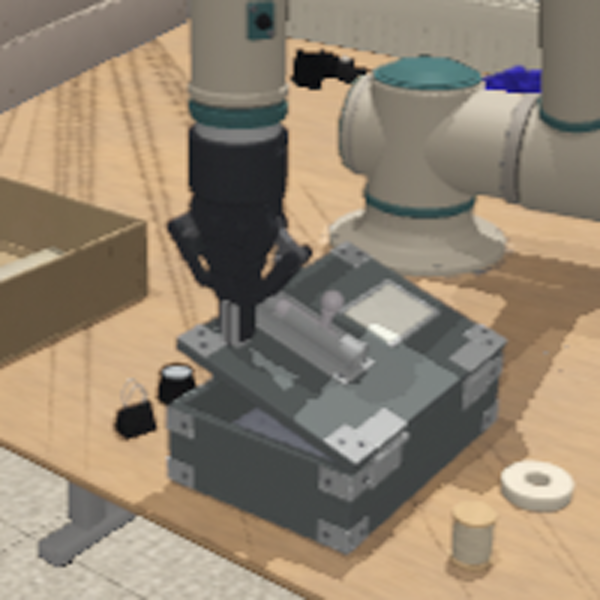

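The lid is following the fingers, which sit on the bare far strip clear of the barrel.

```bash
python3 -m jog '[255,0,1,-0.2,0,0,0, 255,0,2,-0.4,0,0,0, 255,0,2.8,-0.6,0,0,0, 255,0,3.5,-0.7,0,0,0, 255,0,3.9,-0.8,0,0,0, 255,0,4.2,-0.8,0,0,0, 255,0,4.4,-0.8,0,0,0, 255,0,4.4,-0.8,0,0,0]'
python3 - <<'E'
from h import *
i=get_image("scene");cv2.imwrite("pics/s4.png",cv2.resize(i["color"][120:320,205:405],None,fx=3,fy=3,interpolation=cv2.INTER_CUBIC))
E
```

```text
clock: 3.95
position: [0.5517, 0.1617, 0.0865]
ee_rot: [-0.707, 0.707, 0.013, -0.013]
contact_force: [-0.2, -0.9, 2.4]
width: 0.0001
```

View pics/s4.png

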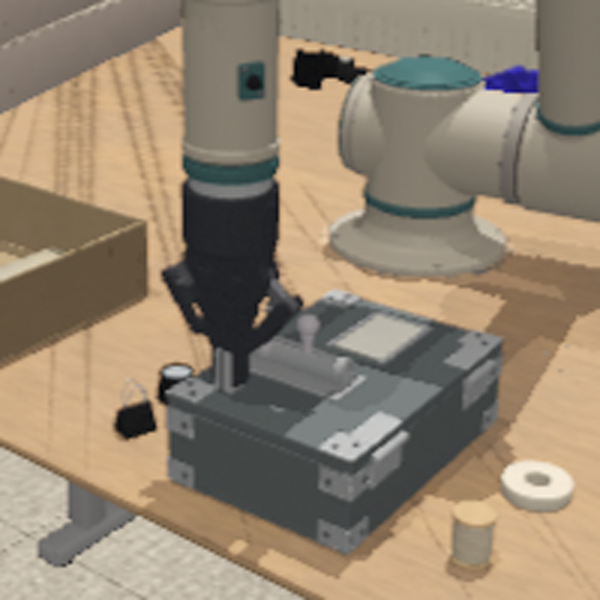

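```bash
python3 -m jog '[255,0,0.2,0,0,0,0, 255,0,0.4,0,0,0,0, 255,0,0.4,0,0,0,0]'
```

```text
clock: 4.38
position: [0.5518, 0.1617, 0.0863]
ee_rot: [0.707, -0.707, -0.014, 0.013]
contact_force: [-5.8, -2.3, 24.4]
width: -0.0001
```

The lid is on its stop (24 N at z 0.0863, expected 0.0865). I'll lift off and look.

```bash
python3 -m jog '[255,0,-3,0,0,0,0, 255,0,-8,0,0,0,0, 255,0,-11.5,3,0,0,0, 255,0,-11.5,10,0,0,0, 255,0,-11.5,10,0,0,0, 255,0,-11.5,10,0,0,0]'
python3 - <<'E'
from h import *
s=get_state();print(s["position"].round(4))
for n in("top","scene","wrist"):
    i=get_image(n);cv2.imwrite(f"pics/{n}5.png",i["color"])
a=cv2.imread("pics/top5.png")[125:265,140:300];b=cv2.imread("pics/scene5.png")[190:320,255:395]
cv2.imwrite("pics/t5.png",cv2.resize(a,None,fx=4,fy=4,interpolation=cv2.INTER_CUBIC))
cv2.imwrite("pics/s5.png",cv2.resize(b,None,fx=4,fy=4,interpolation=cv2.INTER_CUBIC))
P=np.load("P.npy");b=np.array([-.003,-.035,.1325])
print(proj(get_image("top"),c2w(P,b)),proj(get_image("scene"),c2w(P,b)))
E
```

```text
clock: 5.12
position: [0.5474, 0.2618, 0.1965]
ee_rot: [-0.707, 0.707, 0.013, -0.014]
contact_force: [0.4, -0.1, 0.4]
width: 0.0
[0.5474 0.2618 0.1965]
[212.66178012 182.21339813] [310.80268394 228.54820366]
```

View pics/t5.png

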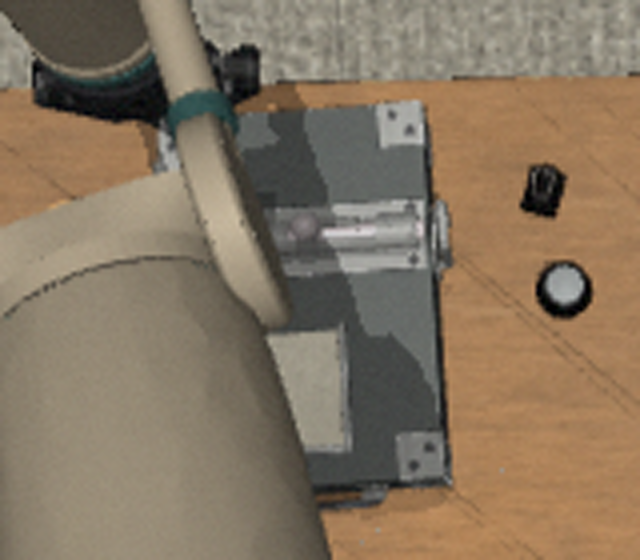

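View pics/s5.png

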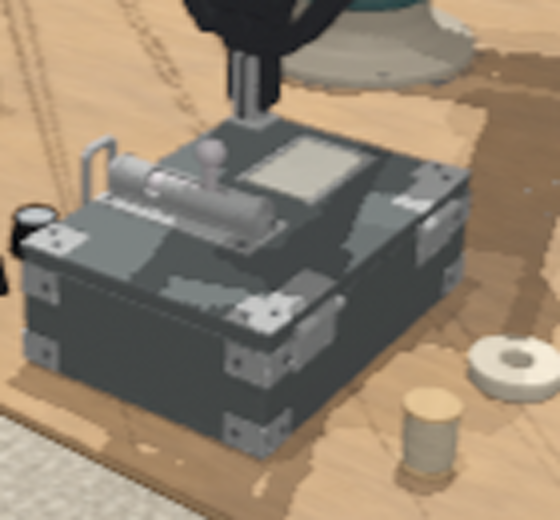

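View pics/wrist5.png

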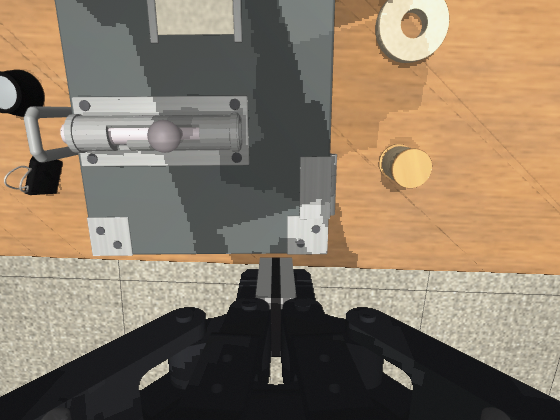

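```bash
cat >> h.py <<'E'
def wcam(s,i):
    R=Rn.from_quat(np.roll(s["ee_rot"],-1)).as_matrix();M=i["tool_from_camera"]
    Rc=R@M[:3,:3];c=R@M[:3,3]+s["position"]
    return {"R":Rc.T,"t":-Rc.T@c,"mtx":i["mtx"],"color":i["color"]}
def hit(c,px,z):
    d=c["R"].T@np.linalg.solve(c["mtx"],[*px,1]);o=-c["R"].T@c["t"];return o+d*(z-o[2])/d[2]
def tri(obs,x0):
    f=lambda X:np.concatenate([proj(c,X)-p for c,p in obs]);r=least_squares(f,x0);return r.x,f(r.x)
E
python3 - <<'E'
from h import *
P=np.load("P.npy")
s=get_state();W=wcam(s,get_image("wrist"));T=get_image("top");S=get_image("scene")
t=lambda u,v:(140+u/4,125+v/4); q=lambda u,v:(255+u/4,190+v/4)
obs=[(T,t(303,226)),(S,q(210,152)),(W,(165,135))]
print(tri(obs,[.49,.2,.13]))
for o in obs: print("ball",hit(o[0],o[1],.1325).round(4))
m=lambda *a:np.array(a)/1000
print("FF corner pred",c2w(P,m(-87.5,-125,86.5)),hit(T,t(422,102),.0865),hit(S,q(22,243),.0865),hit(W,(92,255),.0865))
print("FN corner pred",c2w(P,m(-87.5,125,86.5)),hit(T,t(450,484),.0865))
print("BF pred",c2w(P,m(87.5,-125,86.5)),hit(S,q(262,342),.0865),hit(W,(327,253),.0865))
print("BN pred",c2w(P,m(87.5,125,86.5)),hit(S,q(470,172),.0865))
print("baseplate",[hit(W,p,.088).round(4) for p in((79,97),(247,97),(81,164),(249,163))],[c2w(P,m(x-26.5,y-35,88)).round(4) for x in(-58,58) for y in(23,-23)])
# fingertips seen?
print("tip proj",proj(T,s["position"]),proj(S,s["position"]))
E
```

```text
(array([0.49492319, 0.19692617, 0.13206038]), array([-0.37501664, -0.51944624,  0.28629123,  0.36493889, -0.15388231,
       -0.09366554]))
ball [0.4935 0.1959 0.1325]
ball [0.4945 0.1957 0.1325]
ball [0.4949 0.1971 0.1325]
FF corner pred [0.58492491 0.12259847 0.0865    ] [0.58535083 0.12296466 0.0865    ] [0.59017557 0.12759444 0.0865    ] [0.58851499 0.12491383 0.0865    ]
FN corner pred [0.33509917 0.11326557 0.0865    ] [0.33243278 0.1087885  0.0865    ]
BF pred [0.57839188 0.29747648 0.0865    ] [0.58966403 0.30180426 0.0865    ] [0.58073774 0.30033123 0.0865    ]
BN pred [0.32856615 0.28814359 0.0865    ] [0.33264067 0.2888661  0.0865    ]
baseplate [array([0.4757, 0.1285, 0.088 ]), array([0.4718, 0.2392, 0.088 ]), array([0.5201, 0.125 , 0.088 ]), array([0.5153, 0.2412, 0.088 ])] [array([0.4719, 0.1214, 0.088 ]), array([0.5179, 0.1231, 0.088 ]), array([0.4676, 0.2373, 0.088 ]), array([0.5135, 0.239 , 0.088 ])]
tip proj [184.90099013 153.99657318] [317.63180466 217.82205388]
```

Run:
```python
from h import *
rows([[.4945,.24,.1965],[.4945,.24,.122],[.4948,.226,.122]],np.load("P.npy")[2])
```

```text
[0.4945 0.24   0.1965] [-5.44  0.08 -1.88] [ 0. -0. -0.]
[0.4945 0.24   0.122 ] [-5.44  7.53 -1.88] [ 0. -0. -0.]
[0.4948 0.226  0.122 ] [-5.47  7.53 -3.28] [ 0. -0. -0.]
```

```bash
python3 -m jog '[255,-5.4,0,-1.9,0,0,0, 255,-5.4,0,-1.9,0,0,0, 255,-5.4,4,-1.9,0,0,0, 255,-5.4,7.5,-1.9,0,0,0, 255,-5.4,7.5,-2.2,0,0,0, 255,-5.4,7.5,-2.2,0,0,0]'
python3 - <<'E'
from h import *
s=get_state();print(s["position"].round(4))
for n in("scene","wrist"):
    i=get_image(n);cv2.imwrite(f"pics/{n}6.png",i["color"])
cv2.imwrite("pics/s6.png",cv2.resize(cv2.imread("pics/scene6.png")[200:280,255:365],None,fx=6,fy=6,interpolation=cv2.INTER_CUBIC))
E
```

```text
clock: 6.28
position: [0.4963, 0.2377, 0.1236]
ee_rot: [0.707, -0.707, -0.014, 0.012]
contact_force: [0.6, 0.4, -0.4]
width: -0.0
[0.4963 0.2377 0.1236]
```

View pics/s6.png

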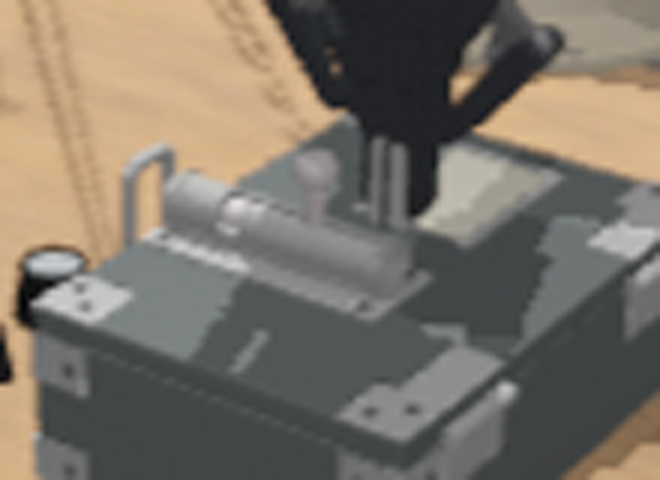

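View pics/wrist6.png

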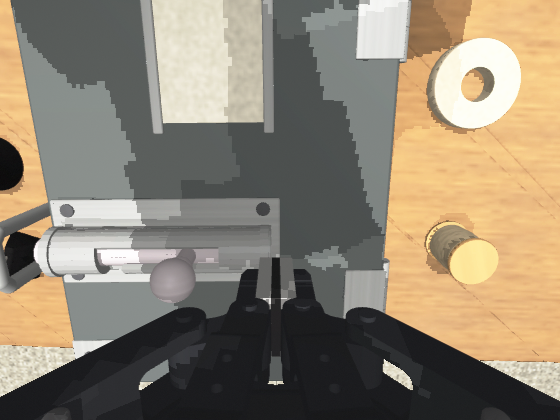

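```bash
python3 -m jog '[255,-0.1,0.1,-1,0,0,0, 255,-0.1,0.1,-1.5,0,0,0, 255,-0.1,0.1,-2,0,0,0, 255,-0.1,0.1,-2.5,0,0,0, 255,-0.1,0.1,-3,0,0,0, 255,-0.1,0.1,-3.5,0,0,0, 255,-0.1,0.1,-4,0,0,0, 255,-0.1,0.1,-4.5,0,0,0,255,-0.1,0.1,-4.5,0,0,0]'
python3 - <<'E'
from h import *
for n in("scene","wrist"):
    i=get_image(n);cv2.imwrite(f"pics/{n}7.png",i["color"])
cv2.imwrite("pics/s7.png",cv2.resize(cv2.imread("pics/scene7.png")[200:280,255:365],None,fx=6,fy=6,interpolation=cv2.INTER_CUBIC))
E
```

```text
clock: 7.5
position: [0.4957, 0.1919, 0.1212]
ee_rot: [-0.707, 0.707, 0.013, -0.013]
contact_force: [1.2, 1.1, 0.6]
width: 0.0001
```

View pics/s7.png

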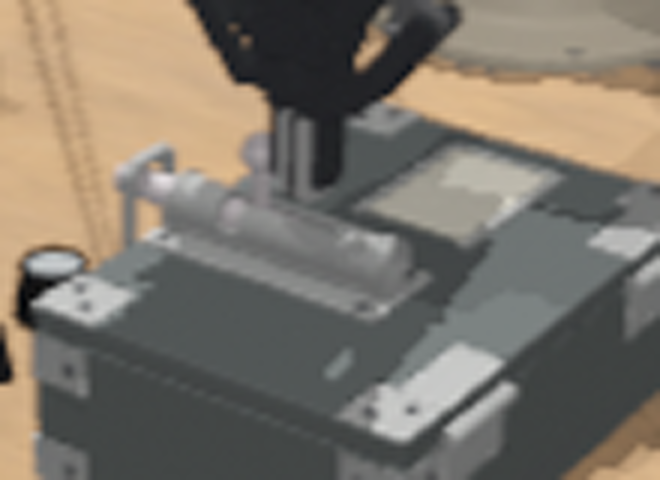

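View pics/wrist7.png

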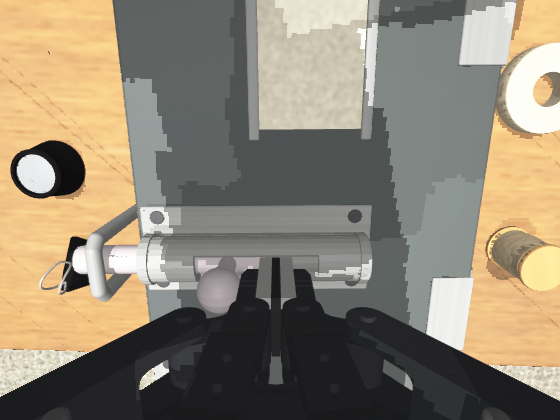

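```bash
python3 -m jog '[255,0,0,-0.4,0,0,0, 255,0,0,-0.8,0,0,0, 255,0,0,-1,0,0,0,255,0,0,-1,0,0,0]';python3 -m jog '[255,0,0,-0.2,0,0,0,255,0,0,-0.2,0,0,0]'
```

```text
clock: 8.1
position: [0.4959, 0.1823, 0.1212]
ee_rot: [-0.707, 0.707, 0.013, -0.013]
contact_force: [0.3, 0.7, -0.7]
width: -0.0004
clock: 8.35
position: [0.4959, 0.1813, 0.1212]
ee_rot: [0.708, -0.706, -0.013, 0.013]
contact_force: [-0.7, 4.9, -1.2]
width: -0.0002
```

```bash
python3 -m jog '[255,0,0,-0.2,0,0,0,255,0,0,-0.2,0,0,0]'
```

```text
clock: 8.6
position: [0.496, 0.1809, 0.1213]
ee_rot: [0.709, -0.705, -0.013, 0.013]
contact_force: [-1.1, 8.4, -0.9]
width: 0.0004
```

```bash
python3 -m jog '[255,0,0,1.5,0,0,0, 255,0,-3,2,0,0,0, 255,0,-7,2,0,0,0, 255,-6,-7,2,0,0,0, 255,-6,-7,2,0,0,0]'
python3 - <<'E'
from h import *
s=get_state();print(s["position"])
for n in("scene","wrist","top"):
    i=get_image(n);cv2.imwrite(f"pics/{n}8.png",i["color"])
cv2.imwrite("pics/s8.png",cv2.resize(cv2.imread("pics/scene8.png")[200:280,255:365],None,fx=6,fy=6,interpolation=cv2.INTER_CUBIC))
cv2.imwrite("pics/t8.png",cv2.resize(cv2.imread("pics/top8.png")[125:265,140:300],None,fx=4,fy=4,interpolation=cv2.INTER_CUBIC))
E
```

```text
clock: 9.22
position: [0.4305, 0.1952, 0.1911]
ee_rot: [-0.706, 0.708, 0.013, -0.016]
contact_force: [0.3, -0.8, -0.2]
width: -0.0003
[0.43047634 0.19519323 0.19109089]
```

View pics/s8.png

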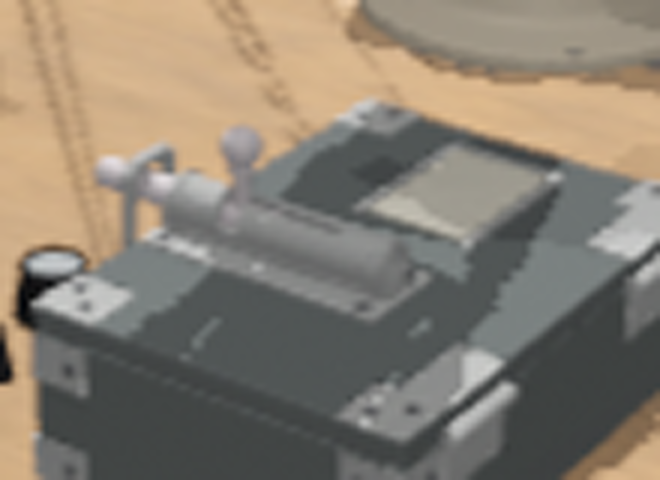

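View pics/t8.png

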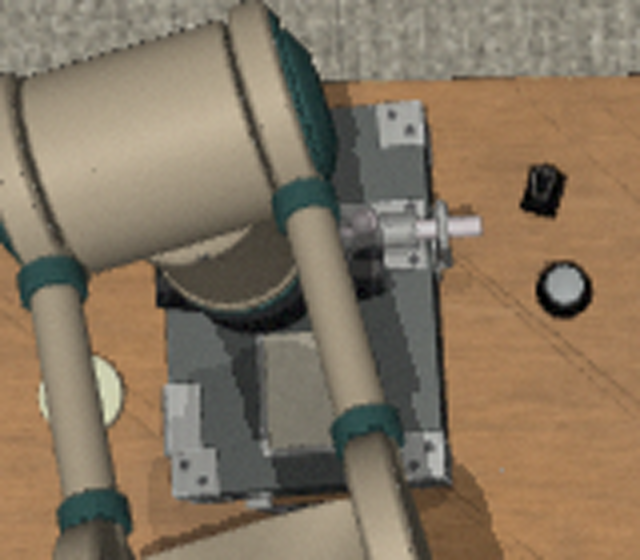

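View pics/wrist8.png

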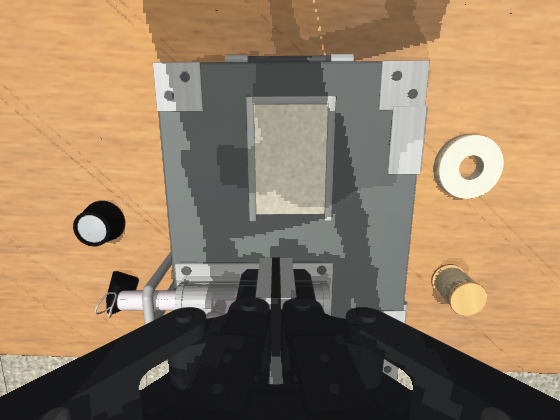

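Run:
```python
from h import *
T=get_image("top");S=get_image("scene")
print(hit(S,(255+240/6,200+143/6),.1325),hit(T,(140+362/4,125+226/4),.1325))
rows([[.457,.159,.165],[.457,.159,.121],[.470,.159,.121]],np.load("P.npy")[2])
```

```text
[0.49504903 0.1578199  0.1325    ] [0.49257807 0.15895312 0.1325    ]
[0.457 0.159 0.165] [ 1.88  2.64 -3.8 ] [0.   0.   0.01]
[0.457 0.159 0.121] [ 1.88  7.04 -3.8 ] [0.   0.   0.01]
[0.47  0.159 0.121] [ 3.18  7.05 -3.85] [0.   0.   0.01]
```

```bash
python3 -m jog '[255,1.5,0,-3.8,0,0,0, 255,1.5,3,-3.8,0,0,0, 255,1.5,7,-3.8,0,0,0, 255,1.9,7,-3.8,0,0,0, 255,2.3,7,-3.8,0,0,0, 255,2.3,7,-3.8,0,0,0]'
python3 - <<'E'
from h import *
for n in("scene","wrist"):
    i=get_image(n);cv2.imwrite(f"pics/{n}9.png",i["color"])
cv2.imwrite("pics/s9.png",cv2.resize(cv2.imread("pics/scene9.png")[200:280,255:365],None,fx=6,fy=6,interpolation=cv2.INTER_CUBIC))
E
```

```text
clock: 10.22
position: [0.462, 0.1596, 0.1228]
ee_rot: [0.707, -0.707, -0.015, 0.012]
contact_force: [0.2, -0.0, 0.1]
width: -0.0001
```

View pics/s9.png

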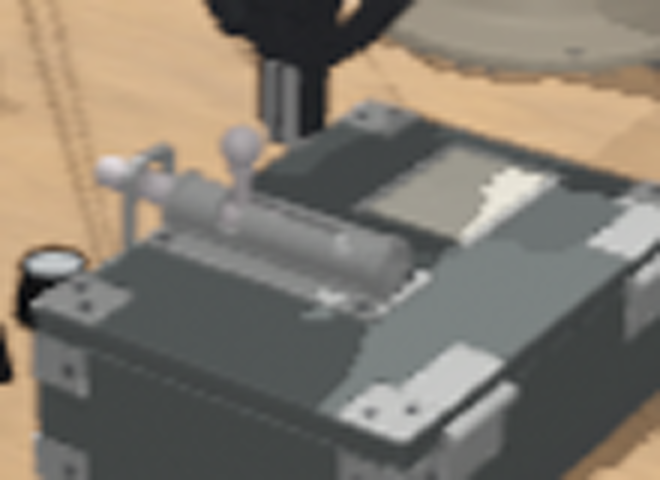

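View pics/wrist9.png

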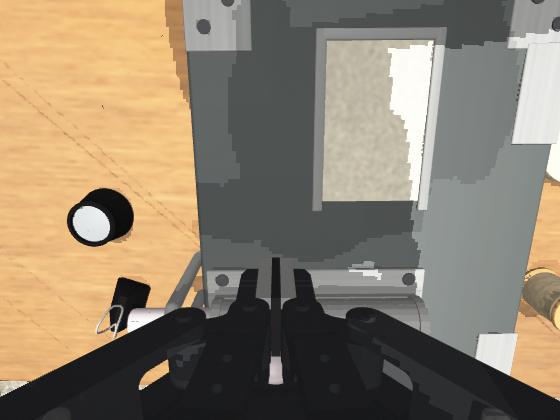

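```bash
python3 -m jog '[255,0.8,0.1,0,0,0,0, 255,1.4,0.15,0,0,0,0, 255,2,0.15,0,0,0,0, 255,2.5,0.15,0,0,0,0, 255,3,0.15,0,0,0,0, 255,3.5,0.15,0,0,0,0, 255,4,0.15,0,0,0,0, 255,4,0.15,0,0,0,0]'
python3 - <<'E'
from h import *
for n in("scene","wrist"):
    i=get_image(n);cv2.imwrite(f"pics/{n}10.png",i["color"])
cv2.imwrite("pics/s10.png",cv2.resize(cv2.imread("pics/scene10.png")[200:280,255:365],None,fx=6,fy=6,interpolation=cv2.INTER_CUBIC))
E
```

```text
clock: 11.32
position: [0.5002, 0.1607, 0.1197]
ee_rot: [0.707, -0.707, -0.013, 0.013]
contact_force: [-0.2, 0.5, -0.1]
width: 0.0001
```

View pics/s10.png

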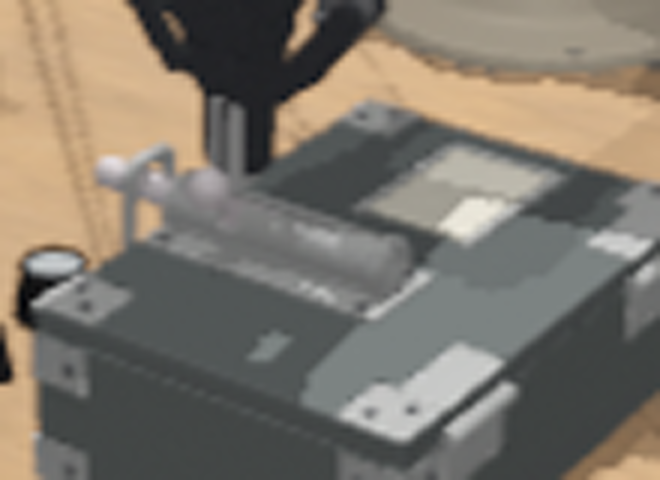

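```bash
python3 -m jog '[255,0.5,0,0,0,0,0, 255,1,0,0,0,0,0, 255,1.5,0,0,0,0,0, 255,2,0,0,0,0,0, 255,2.5,0,0,0,0,0, 255,2.5,0,0,0,0,0]'; python3 -m jog '[255,0,0.1,0,0,0,0, 255,0,0.2,0,0,0,0, 255,0,0.2,0,0,0,0]'
```

```text
clock: 12.18
position: [0.5257, 0.1617, 0.1199]
ee_rot: [0.707, -0.707, -0.014, 0.013]
contact_force: [0.3, -0.7, -0.1]
width: -0.0005
clock: 12.55
position: [0.5248, 0.1617, 0.1178]
ee_rot: [0.707, -0.707, -0.013, 0.013]
contact_force: [0.8, 1.3, 0.7]
width: 0.0
```

```bash
python3 -m jog '[255,0,0.1,0,0,0,0, 255,0,0.1,0,0,0,0]'; python3 -m jog '[255,0,0.1,0,0,0,0, 255,0,0.1,0,0,0,0]'; python3 -m jog '[255,0,0.1,0,0,0,0, 255,0,0.1,0,0,0,0]'
```

```text
clock: 12.8
position: [0.525, 0.1617, 0.1173]
ee_rot: [0.707, -0.707, -0.014, 0.013]
contact_force: [-0.3, -0.9, 3.9]
width: -0.0
clock: 13.05
position: [0.5251, 0.1617, 0.1169]
ee_rot: [0.707, -0.707, -0.014, 0.013]
contact_force: [-1.6, -0.7, 8.1]
width: 0.0003
clock: 13.3
position: [0.5252, 0.1617, 0.1167]
ee_rot: [0.707, -0.707, -0.014, 0.013]
contact_force: [-2.0, -1.4, 13.3]
width: 0.0003
```

```bash
python3 -m jog '[255,0,-3,0,0,0,0, 255,0,-8,0,0,0,0, 255,-4,-12,8,0,0,0, 255,-8,-14,14,0,0,0, 255,-8,-14,20,0,0,0, 255,-8,-14,20,0,0,0,255,-8,-14,20,0,0,0]'
python3 - <<'E'
from h import *
for n in("scene","wrist","top"):
    i=get_image(n);cv2.imwrite(f"pics/{n}11.png",i["color"])
cv2.imwrite("pics/s11.png",cv2.resize(cv2.imread("pics/scene11.png")[200:320,235:385],None,fx=5,fy=5,interpolation=cv2.INTER_CUBIC))
cv2.imwrite("pics/t11.png",cv2.resize(cv2.imread("pics/top11.png")[125:265,140:300],None,fx=4,fy=4,interpolation=cv2.INTER_CUBIC))
E
```

```text
clock: 14.18
position: [0.4359, 0.3608, 0.2545]
ee_rot: [0.707, -0.707, -0.015, 0.015]
contact_force: [0.4, -1.4, -0.8]
width: 0.0
```

View pics/s11.png

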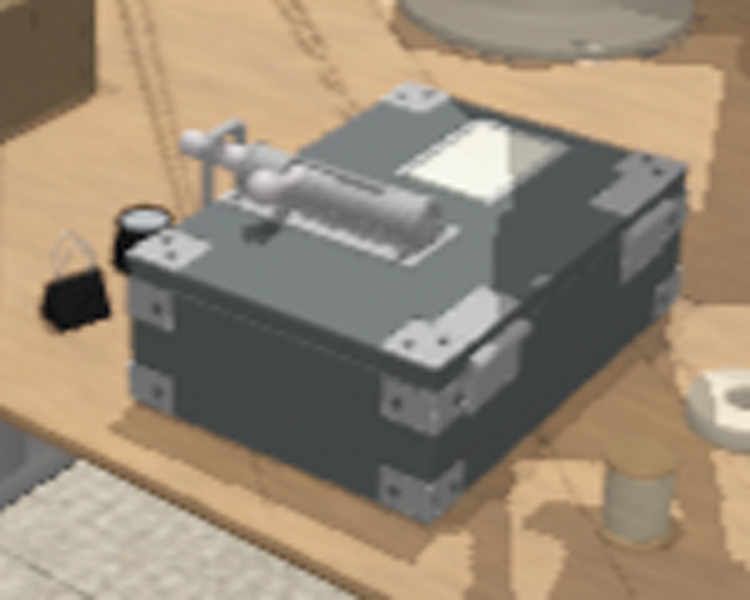

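View pics/t11.png

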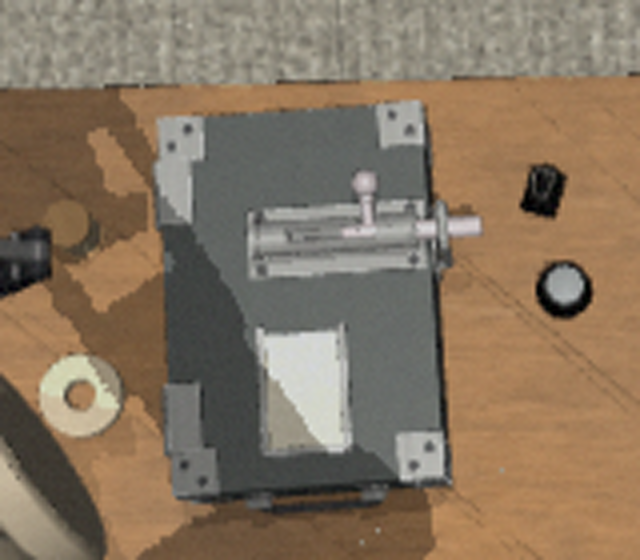

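Run:
```python
from h import *
T=get_image("top");S=get_image("scene")
t=(140+364/4,125+183/4);s=(235+264/5,200+184/5)
print(hit(T,t,.1085),hit(S,s,.1085),tri([(T,t),(S,s)],[.52,.16,.11]))
sign_off()
```

```text
[0.52600074 0.15974337 0.1085    ] [0.52466168 0.15891655 0.1085    ] (array([0.52578646, 0.15973006, 0.10921022]), array([-0.02130818,  0.01671038, -0.02562008, -0.00211222]))
the job is handed in; nothing more can be done
```

The case is shut and bolted, and I handed the job in at about 14 s of the 51 s allowed. I only pushed, with the closed fingertips, in the order you asked.

- **Lid:** it met a firm stop with its top at z 86.3 mm, against 86.5 mm expected, at 24 N.
- **Bolt:** I pushed the knob along the slot until it met the end stop, at 8 N. The pictures show the rod through the loop and standing out past it.
- **Knob:** I pushed it over into the notch until it met a firm stop, at 13 N. The cameras then put the ball about 31 mm to the side at z 109 mm, which matches fully down (31 mm, z 108.5 mm).
- **Surroundings:** the front far corner of the lid is at the same pixel in the top view before the bolt was pushed and after the knob was turned down. The clip, loupe, thread and tape also look where they were. I did not check the label pad again. The gripper ended clear of everything.

One reading disagreed. My first estimate of the case pose was about 3 mm off. The ball, when I measured it before pushing the bolt, was about 7 mm nearer the front than predicted, so I used the new measurement. No final check failed.

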